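Offer the heel gauge up over a wet heel block

ROBOT

A 6-joint arm with a two-finger parallel gripper is mounted at the origin on a cart in front of the work surface, level with it; the furniture and walls round the work are solid. World frame = base frame: x ahead of the robot, y to its left, z up, the work surface at z = 0. Lengths are in m, angles in rad, forces in N, time in s.
With the tool pointing down it reaches from about 0.275 to 0.825 m from the base axis. Payload 4.9 kg.
Tool frame: the origin (TCP) lies between the finger pads, 19 mm behind the fingertips; this is the grasp point; z points along the fingers, x is the direction in which the jaws open and shut, and the axes are right-handed (so a half turn about z gives the same grasp; the last joint's range is limited). The gripper opens to 85 mm and grips with 20 to 120 N. Pads are 22 mm wide; open, the fingers measure 114 mm over their backs; the gripper's body (76 mm by 85 mm) begins 54 mm behind the grasp point. The pads swing forward as they close: fully open they stand 13 mm farther back than shut.
Start: joints at [1.128, 0.326, -0.193, 1.052, 0, 1.437], TCP at [0.167, 0.524, 0.25] pointing down, gripper open.
Joint ranges: [-2.65, 2.65], [-0.97, 1.79], [-1.3, 1.35], [-1.93, 2.1], [-1.47, 1.37], [-3.14, 3.14]. Speed limits (rad/s): [2.57, 2.57, 3.14, 3.14, 3.14, 3.14].

INTERFACE

Orientations are given as a rotation vector (axis times angle).
In Python, from station import arm gives the robot as it stands. The module is installed in compiled form; this text tells all that it offers.
- The arm moves only by the tool apply_moves, never from a script. Its argument "targets" is a list of rows, each an object of numbers: "wx", "wy", "wz": the turn, a rotation vector about the tool's x, y, z in rad; "tx", "ty", "tz": the shift along the tool's x, y, z in cm; "gripper": the finger opening in cm, from 0 to 8.54. A call has 1 to 10 rows; each row shifts and turns the commanded pose from where the row before left it, along the tool's axes as they then stand; what a row does not reach is not made up. A row lasts 1/12 s, in which the tool goes at most 41.7 mm and 7.16 degrees, less where a joint would pass 70% of its speed; a pose out of reach is approached as far as the arm can. A call with a gripper value outside its range is refused whole. The fingers move at their own pace and stop on an object; the grip force is fixed at half the most. Time passes only in rows, so rows that do not move let the fingers close. It gives the time, the measured TCP pose, the force and the opening at its end, in the units of the state.
- arm.get_state(): the state, without advancing time (a new reading comes with each control period).
- arm.get_image(name): name is "side" or "top"; returns (picture, depth): 420x560x3 uint8, red, green, blue; 420x560 float32, m along the optical axis (not along the pixel's ray), 0 where there is no reading.
- arm.camera_info(name): a dict with "camera_matrix" (3x3 intrinsics, pixels), "view" (4x4, takes a point from world to camera coordinates). Camera axes: x right, y down, z forward; pixel columns grow to the right and rows downward; lengths in m; the calibration is good to about 2 mm. A picture is of the moment at which its call begins. camera_info takes no time and is no camera call.
- arm.hand_in(): hands the job in, once; it reports no verdict.
The state is a dict: "t": time; "q": joint angles; "joint_vel": joint speeds; "joint_efforts": joint torques, N m; "tcp_pos": TCP position; "tcp_rot": TCP orientation; "force": force on the tool from outside, world axes, zero at the start; "moment": the same for the moment, N m; "finger_gap": finger opening in m.
Only numpy, scipy, OpenCV 4.12 (cv2) and the standard library are available. Lean on these libraries where they do the work, as an engineer would, in place of code of your own. Each camera call takes 0.05 s, during which the arm holds its last target. There are 200 camera calls.

TASK

Take the red-handled heel gauge off its hook, lift it over the row of dye bottles without disturbing them, and hold it level and centred about 10 mm above the freshly dyed heel block on the white card, its round side over the block's round side. The dye is wet: nothing may touch or shift the block at any time. Finish while still holding the gauge there, steady in the gripper.

Things in the scene. Friction and masses are not known exactly. Their poses are not given: they have to be found in the camera images.
- gauge: Heel gauge, about 150 g: level aluminium D-shaped frame, 7 mm bars round an 82 mm D window (96 mm outside), with an upright shank in its middle, 120 mm tall in all. Origin: window centre in the plane of the underside; z up. Straight side toward -x, half-round side (radius 41 mm about the origin, small red mark) toward +x. Hangs level at first, axes nearly as the stand's.
- gauge_grip (a point): Middle of the gauge's red grip, 100 mm straight above the gauge's origin. The grip is 12 mm thick (gauge x), 36 mm wide (gauge y), and runs from 72 to 120 mm above the origin; pinch it from above across the 12 mm, TCP at this point; nothing else is near it.
- gauge_eye (a point): Middle of the top edge of the slot through the shank, 64 mm above the gauge's origin. The slot is open along the gauge's x, 22 mm wide (y) and 35 mm high (29 to 64 mm above the origin); the hook passes through it.
- gauge_round (a point): Point of the gauge 34 mm from its origin along its +x (toward the half-round side), in the plane of the underside.
- hook_stand: Fixed steel stand: base plate 130 x 100 x 8 mm, upright 150 mm tall, and a level strip hook 12 mm wide, 5 mm thick. Origin on the surface under the upright. The hook points along the stand's -x and ends 78 mm out in an upturned lip 12 mm high. To free the gauge raise it about 20 mm (30 mm play), draw it 85 mm along the stand's -x (so its frame too is past the lip), then lift.
- hook_seat (a point): Point on top of the hook strip where the gauge hangs, 55 mm out from the upright and 150 mm above the surface.
- heel: Black D-shaped heel block, 68 x 68 mm, 21 mm thick, loose, flat on the white card, its dye wet. Origin: centre of its underside (3 mm above the work surface); straight edge at x = -34 mm, sides at y = +-34 mm, half-round of radius 34 mm about the origin toward +x; z up.
- heel_round (a point): Point on the block's top, 34 mm from its origin along +x: the crown of its round side.
- card: White drying card, 130 x 130 x 3 mm, fixed, under the heel block. Origin: centre of its underside.
- dye_a: Loose dye bottle, dark with a grey cap, 44 mm across, 97 mm tall; origin at the centre of its foot. One of three in a row ahead of the robot between stand and card.
- dye_b: Loose dye bottle, brown with a black cap, 40 mm across, 107 mm tall; origin at the centre of its foot.
- dye_e: Loose dye bottle, brown with a grey cap, 42 mm across, 92 mm tall; origin at the centre of its foot.

How it is judged:
By the outcome, as a careful person would: the job done as asked, in the order asked, and still so for the second after the job is handed in, while the arm keeps its last pose, push and grip.
It also fails if it takes over 45 s, if anything falls off the work surface, if the arm or the gripper's body presses on something with over 40 N, if the wrist force passes 120 N, or if a joint passes its speed limit or range.

## Working session

There is one attempt and no reset: what is moved stays moved. The work goes in short steps, Python scripts to look and compute and a tool call to move; the robot and the scene stay as the last step left them, time stands still between calls to the robot, and variables do not carry over. Pictures are saved under pics/ and viewed, about 8 in all and at most 12, crops included, and the job is handed in when it is done.

Besides the shell and the picture viewer there is one more tool, called after "Request:" as name([rows], argument=value, ...), one row to a line, values as JSON. apply_moves: Moves the arm, as the interface text tells. Its arguments: {"type":"object","properties":{"targets":{"type":"array"}},"required":["targets"]}

```bash
mkdir -p pics
cat > h.py <<'E'
import numpy as np, cv2
from station import arm
from scipy.spatial.transform import Rotation as R
np.set_printoptions(precision=4,suppress=True)
def cap(n,tag):
    im,d=arm.get_image(n); cv2.imwrite(f'pics/{tag}.png',im[:,:,::-1]); np.save(f'pics/{tag}.npy',d); return im,d
def world(n,d):
    c=arm.camera_info(n);K=np.array(c['camera_matrix']);V=np.array(c['view'])
    v,u=np.mgrid[:420,:560]; p=np.stack([(u-K[0,2])/K[0,0]*d,(v-K[1,2])/K[1,1]*d,d],-1)
    return (p-V[:3,3])@V[:3,:3]
def ray(n,u,v,z):
    c=arm.camera_info(n);K=np.array(c['camera_matrix']);V=np.array(c['view'])
    o=-V[:3,:3].T@V[:3,3]; r=V[:3,:3].T@np.array([(u-K[0,2])/K[0,0],(v-K[1,2])/K[1,1],1]); return o+r*(z-o[2])/r[2]
def proj(n,p):
    c=arm.camera_info(n);K=np.array(c['camera_matrix']);V=np.array(c['view']); q=K@(V[:3,:3]@np.array(p)+V[:3,3]); return q[:2]/q[2]
E
python3 - <<'E'
from h import *
for n in('side','top'):
    cap(n,n+'0'); c=arm.camera_info(n); V=np.array(c['view']);print(n,-V[:3,:3].T@V[:3,3],V[2,:3],c['camera_matrix'])
s=arm.get_state();print(s)
print(R.from_rotvec(s['tcp_rot']).as_matrix())
E
```

```text
side [0.3935 0.8688 0.6255] [ 0.1549 -0.871  -0.4661] [[483.4774   0.     273.5851]
 [  0.     483.4774 214.0364]
 [  0.       0.       1.    ]]
top [ 0.4345 -0.0138  1.5835] [ 0.0647  0.0086 -0.9979] [[542.7255   0.     277.8124]
 [  0.     542.7255 206.2908]
 [  0.       0.       1.    ]]
{'t': 0.1, 'q': array([ 1.1278,  0.3269, -0.1935,  1.052 , -0.    ,  1.4366]), 'joint_vel': array([-0.0005, -0.0014,  0.0019,  0.0003,  0.0005,  0.001 ]), 'joint_efforts': array([  0.0004, -44.4239,  26.3038,   0.0078,  -0.0002,   0.    ]), 'tcp_pos': array([0.1669, 0.5235, 0.2493]), 'tcp_rot': array([ 2.536 ,  1.8529, -0.0022]), 'force': array([-0.5737, -0.3029, -0.306 ]), 'moment': array([-0.0098,  0.0034,  0.0242]), 'finger_gap': 0.08512971299511514}
[[ 0.3039  0.9527 -0.0007]
 [ 0.9527 -0.3039 -0.0015]
 [-0.0016 -0.0002 -1.    ]]
```

View pics/side0.png

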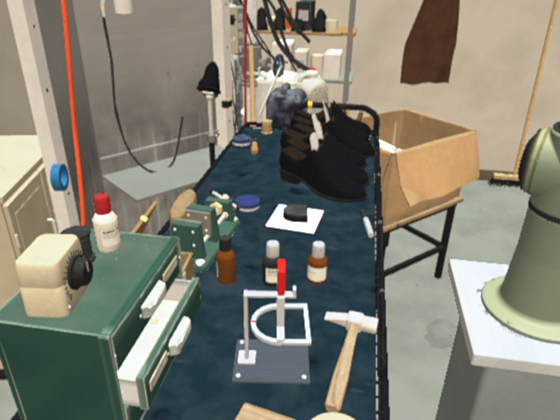

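View pics/top0.png

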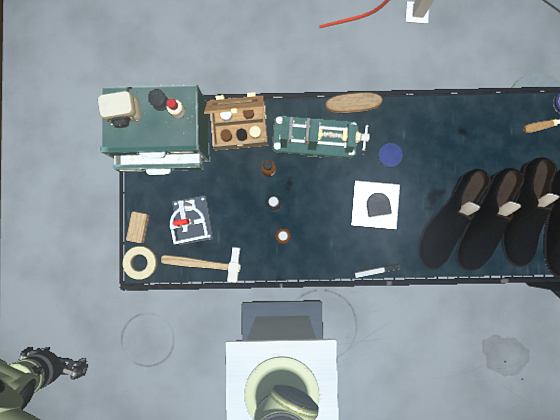

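Run:
```python
from h import *
t=cv2.imread('pics/top0.png');s=cv2.imread('pics/side0.png')
a=cv2.resize(t[185:255,155:225],(400,400),interpolation=cv2.INTER_CUBIC)
b=cv2.resize(t[175:235,345:405],(400,400),interpolation=cv2.INTER_CUBIC)
cc=np.hstack([a,b]);cv2.imwrite('pics/c1.png',cc)
c=cv2.resize(s[195:395,205:345],None,fx=3,fy=3,interpolation=cv2.INTER_CUBIC);cv2.imwrite('pics/c2.png',c)
P=world('top',np.load('pics/top0.npy'))
for u,v in[(268,168),(273,202),(283,237),(182,223),(190,221),(378,204),(360,190),(157,168),(205,120),(320,135),(237,265)]: print(u,v,P[v,u])
hsv=cv2.cvtColor(t,cv2.COLOR_BGR2HSV)
m=((hsv[...,0]<8)|(hsv[...,0]>172))&(hsv[...,1]>150)&(hsv[...,2]>80)
ys,xs=np.nonzero(m[190:250,150:230]);print('redtop',xs.min()+150,xs.max()+150,ys.min()+190,ys.max()+190)
Q=P[190:250,150:230][m[190:250,150:230]];print(np.median(Q,0),Q[Q[:,2]>.18].min(0),Q[Q[:,2]>.18].max(0))
```

```text
268 168 [0.636  0.0237 0.1059]
273 202 [0.5429 0.012  0.0979]
283 237 [ 0.4465 -0.0135  0.0894]
182 223 [0.4865 0.2431 0.2028]
190 221 [0.4933 0.2318 0.1495]
378 204 [ 0.5358 -0.2875  0.0295]
360 190 [ 0.5794 -0.2408  0.0051]
157 168 [0.6391 0.3228 0.1311]
205 120 [0.7849 0.2023 0.0544]
320 135 [ 0.7309 -0.1235  0.072 ]
237 265 [0.3701 0.1191 0.0325]
redtop 173 188 219 225
[0.4892 0.2467 0.204 ] [0.482  0.2318 0.184 ] [0.497  0.2654 0.211 ]
```

View pics/c1.png

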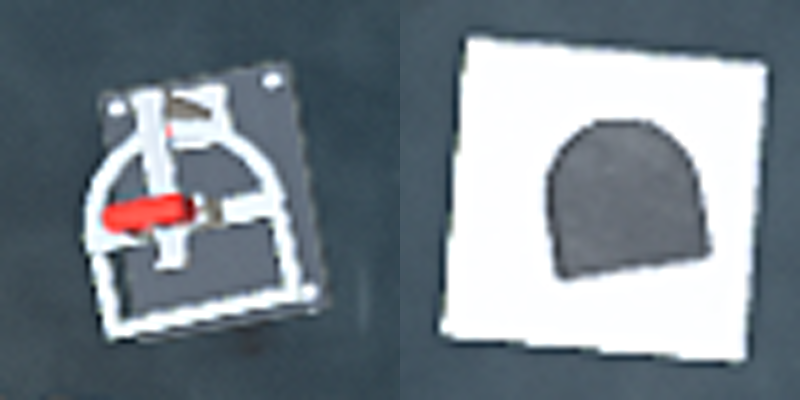

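View pics/c2.png

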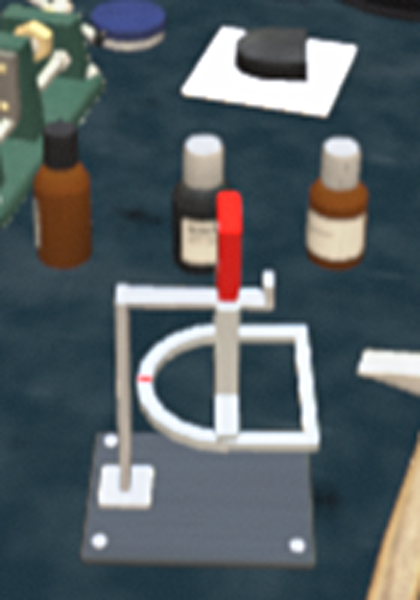

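```bash
cat >> h.py <<'E'
def heelfit(n,tag,box,z=0.024,hi=90):
    g=cv2.cvtColor(cv2.imread(f'pics/{tag}.png'),cv2.COLOR_BGR2GRAY); u0,v0,u1,v1=box
    g4=cv2.resize(g[v0:v1,u0:u1],None,fx=4,fy=4,interpolation=cv2.INTER_CUBIC)
    m=(g4<hi).astype(np.uint8); m[:4]=0
    c,_=cv2.findContours(m,cv2.RETR_LIST,cv2.CHAIN_APPROX_NONE)
    c=[k for k in c if 20*4<cv2.arcLength(k,True)<1200 and k[:,0].min()>2 and k[:,0,0].max()<m.shape[1]-3 and k[:,0,1].max()<m.shape[0]-3]
    c=max(c,key=cv2.contourArea)[:,0]
    return np.array([ray(n,(a+.5)/4-.5+u0,(b+.5)/4-.5+v0,z)[:2] for a,b in c])
def dfit(pts,r,half):
    # D outline: arc r about origin toward +x, straight edges; orientation+centre by least squares on outline distance
    from scipy.optimize import least_squares
    def res(p):
        q=(pts-p[:2])@np.array([[np.cos(p[2]),-np.sin(p[2])],[np.sin(p[2]),np.cos(p[2])]])
        x,y=q.T
        return np.where(x>0,np.hypot(x,y)-r,np.maximum(-half-x,np.abs(y)-r))
    s=least_squares(res,[*pts.mean(0),0.15],loss='soft_l1',f_scale=.001); return s.x,np.sqrt(np.mean(s.fun**2))
E
python3 - <<'E'
from h import *
g=cv2.cvtColor(cv2.imread('pics/top0.png'),cv2.COLOR_BGR2GRAY)
print(g[190:222:3,378])
for hi in(110,140,170):
    p=heelfit('top','top0',(354,186,397,226),hi=hi);x,e=dfit(p,.034,.034)
    r=cv2.minAreaRect((p*1000).astype(np.float32)); print('heel',hi,len(p),x,e,r)
P=world('top',np.load('pics/top0.npy'))
box=np.s_[190:250,160:220]
z=P[...,2][box]
# red top
t=cv2.imread('pics/top0.png');hsv=cv2.cvtColor(t,cv2.COLOR_BGR2HSV)
m=((hsv[...,0]<8)|(hsv[...,0]>172))&(hsv[...,1]>120)&(hsv[...,2]>60)
mm=m[box]&(z>.19); v,u=np.nonzero(mm); print('red n',mm.sum(),ray('top',u.mean()+160,v.mean()+190,.206), np.unique(z[mm].round(4)))
q=np.array([ray('top',a+160,b+190,.206)[:2] for a,b in zip(u,v)]);w,V=np.linalg.eigh(np.cov(q.T));print('ptp',np.ptp(q,0),'axis',V[:,1],np.degrees(np.arctan2(-V[0,1]*np.sign(V[1,1]),abs(V[1,1]))))
# frame
f=((z>.08)&(z<.105)&(g[box]>120)).astype(np.uint8); print('frame px',f.sum())
v,u=np.nonzero(f); q=np.array([ray('top',a+160,b+190,.093)[:2] for a,b in zip(u,v)])
r=cv2.minAreaRect((q*1000).astype(np.float32));print('rect',r)
# straight bar: 
d=np.array([np.cos(.15),np.sin(.15)]); s=q@d; k=s<s.min()+.012
vx=cv2.fitLine((q[k]*1000).astype(np.float32),cv2.DIST_HUBER,0,.01,.01).ravel();print('bar',vx,np.degrees(np.arctan2(-vx[0]*np.sign(vx[1]),abs(vx[1]))),k.sum())
n=cv2.resize(f*255,None,fx=5,fy=5,interpolation=0)
h=((z>.14)&(z<.168)&(hsv[...,1][box]<80)).astype(np.uint8)
v,u=np.nonzero(h);q=np.array([ray('top',a+160,b+190,.150)[:2] for a,b in zip(u,v)])
vx=cv2.fitLine((q*1000).astype(np.float32),cv2.DIST_HUBER,0,.01,.01).ravel();print('hook',vx,np.degrees(np.arctan2(vx[1],vx[0])),q[:,0].min(),q[:,0].max(),h.sum())
cv2.imwrite('pics/m.png',np.hstack([n,cv2.resize(h*255,None,fx=5,fy=5,interpolation=0)]))
E
```

```text
[255  98 123 118 112 110 108 108 101 255 254]
heel 110 692 [ 0.5412 -0.2868  0.1025] 0.011579117529570223 ((536.2057495117188, -288.37469482421875), (61.389652252197266, 66.40819549560547), 7.79288387298584)
heel 140 302 [ 0.5379 -0.2881  0.125 ] 0.0018600472960681503 ((537.2125854492188, -288.1143493652344), (64.87229919433594, 67.58131408691406), 7.792860984802246)
heel 170 306 [ 0.5376 -0.2881  0.1279] 0.0012323223716896236 ((537.2146606445312, -288.0565490722656), (66.24552917480469, 68.73450469970703), 7.640782833099365)
red n 65 [0.4893 0.2478 0.206 ] [0.1901 0.1916 0.1927 0.1948 0.1956 0.199  0.1995 0.2004 0.2006 0.2009
 0.2013 0.2016 0.2019 0.2021 0.2022 0.2025 0.2026 0.2027 0.2028 0.2029
 0.203  0.2036 0.2037 0.2039 0.204  0.2044 0.2046 0.205  0.2051 0.2055
 0.2056 0.2058 0.2059 0.2064 0.2065 0.2069 0.2071 0.2073 0.2075 0.2077
 0.2078 0.208  0.2082 0.2084 0.2085 0.2086 0.2087 0.2088 0.2099 0.2109
 0.211 ]
ptp [0.015  0.0357] axis [-0.1634  0.9866] 9.401896087789433
frame px 359
rect ((494.0233154296875, 251.026123046875), (105.85836029052734, 97.05071258544922), 10.709959983825684)
bar [  0.1758  -0.9844 445.5824 242.2608] 10.126176 101
hook [  0.9858   0.1678 509.7834 251.5132] 9.659288 0.4645922728423614 0.5470432174433119 147
```

View pics/m.png

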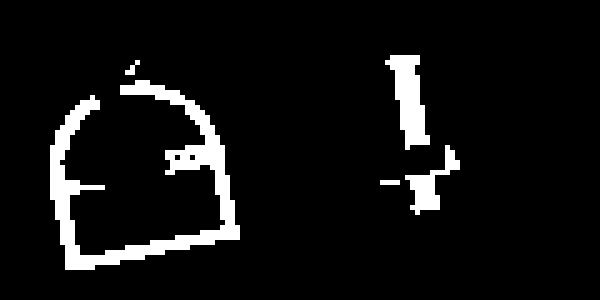

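Gauge is at about (0.489, 0.250), yaw 10°, and the hook points along −x at about 9.7°. The heel is at about (0.538, −0.288), yaw about 7.5°. I'll turn the tool first.

Request:
apply_moves([
  {"wz": 0.1208,"tz": -0.5,"gripper": 5},
  {"wz": 0.1208,"tz": -0.5,"gripper": 5},
  {"wz": 0.1208,"tz": -0.5,"gripper": 5},
  {"wz": 0.1208,"tz": -0.5,"gripper": 5},
  {"wz": 0.1208,"tz": -0.5,"gripper": 5},
  {"wz": 0.1208,"tz": -0.5,"gripper": 5},
  {"wz": 0.1208,"gripper": 5},
  {"wz": 0.1208,"gripper": 5},
  {"wz": 0.1208,"gripper": 5},
  {"gripper": 5},
])

```text
schema error: expected keys wx, wy, wz, tx, ty, tz, gripper
```

Request:
apply_moves([
  {"tx": 2.25,"ty": 2.72},
  {"tx": 2.25,"ty": 2.72},
  {"tx": 2.25,"ty": 2.72},
  {"tx": 2.25,"ty": 2.72},
  {"tx": 2.25,"ty": 2.72},
  {"tx": 2.25,"ty": 2.72},
  {"tx": 2.25,"ty": 2.72},
  {"tx": 2.25,"ty": 2.72},
  {"tx": 2.25,"ty": 2.72},
  {"tx": 0},
])

```text
schema error: expected keys wx, wy, wz, tx, ty, tz, gripper
```

```bash
cat >> h.py <<'E'
def goto(p,yaw):
    s=arm.get_state();M=R.from_rotvec(s['tcp_rot']).as_matrix()
    c,q=np.cos(yaw),np.sin(yaw);T=np.array([[c,q,0],[q,-c,0],[0,0,-1]])
    print('t',s['t'],'pos',s['tcp_pos'],'yaw',np.degrees(np.arctan2(M[1,0],M[0,0])),'gap',s['finger_gap'],'F',s['force'])
    print('shift cm',M.T@(np.array(p)-s['tcp_pos'])*100,'rotvec',R.from_matrix(M.T@T).as_rotvec())
E
python3 -c "
from h import *
goto([.4893,.2497,.187],np.radians(10))"
```

```text
t 0.1 pos [0.1669 0.5235 0.2493] yaw 72.3072855177854 gap 0.08512971299511514 F [-0.5737 -0.3029 -0.306 ]
shift cm [-16.2791  39.0368   6.2456] rotvec [0.0007 0.0015 1.0875]
```

All seven keys are needed in each row.

Request:
apply_moves([
  {"wx": 0,"wy": 0,"wz": 0.1208,"tx": 0,"ty": 0,"tz": -0.5,"gripper": 5},
  {"wx": 0,"wy": 0,"wz": 0.1208,"tx": 0,"ty": 0,"tz": -0.5,"gripper": 5},
  {"wx": 0,"wy": 0,"wz": 0.1208,"tx": 0,"ty": 0,"tz": -0.5,"gripper": 5},
  {"wx": 0,"wy": 0,"wz": 0.1208,"tx": 0,"ty": 0,"tz": -0.5,"gripper": 5},
  {"wx": 0,"wy": 0,"wz": 0.1208,"tx": 0,"ty": 0,"tz": -0.5,"gripper": 5},
  {"wx": 0,"wy": 0,"wz": 0.1208,"tx": 0,"ty": 0,"tz": -0.5,"gripper": 5},
  {"wx": 0,"wy": 0,"wz": 0.1208,"tx": 0,"ty": 0,"tz": 0,"gripper": 5},
  {"wx": 0,"wy": 0,"wz": 0.1208,"tx": 0,"ty": 0,"tz": 0,"gripper": 5},
  {"wx": 0,"wy": 0,"wz": 0.1208,"tx": 0,"ty": 0,"tz": 0,"gripper": 5},
  {"wx": 0,"wy": 0,"wz": 0,"tx": 0,"ty": 0,"tz": 0,"gripper": 5},
])

```text
t: 0.93
tcp_pos: [0.167, 0.5237, 0.2796]
tcp_rot: [3.129, 0.271, -0.001]
force: [-0.1, 0.4, -0.2]
finger_gap: 0.0503
```

Request:
apply_moves([
  {"wx": 0,"wy": 0,"wz": 0,"tx": 2.25,"ty": 2.72,"tz": 0,"gripper": 5},
  {"wx": 0,"wy": 0,"wz": 0,"tx": 2.25,"ty": 2.72,"tz": 0,"gripper": 5},
  {"wx": 0,"wy": 0,"wz": 0,"tx": 2.25,"ty": 2.72,"tz": 0,"gripper": 5},
  {"wx": 0,"wy": 0,"wz": 0,"tx": 2.25,"ty": 2.72,"tz": 0,"gripper": 5},
  {"wx": 0,"wy": 0,"wz": 0,"tx": 2.25,"ty": 2.72,"tz": 0,"gripper": 5},
  {"wx": 0,"wy": 0,"wz": 0,"tx": 2.25,"ty": 2.72,"tz": 0,"gripper": 5},
  {"wx": 0,"wy": 0,"wz": 0,"tx": 2.25,"ty": 2.72,"tz": 0,"gripper": 5},
  {"wx": 0,"wy": 0,"wz": 0,"tx": 2.25,"ty": 2.72,"tz": 0,"gripper": 5},
  {"wx": 0,"wy": 0,"wz": 0,"tx": 2.25,"ty": 2.72,"tz": 0,"gripper": 5},
  {"wx": 0,"wy": 0,"wz": 0,"tx": 2.25,"ty": 2.72,"tz": 0,"gripper": 5},
])

```text
t: 1.77
tcp_pos: [0.437, 0.2938, 0.2798]
tcp_rot: [3.129, 0.28, -0.001]
force: [-0.1, 0.5, -0.1]
finger_gap: 0.0501
```

```bash
python3 -c "
from h import *
goto([.4893,.2497,.187],np.radians(10))"
```

```text
t 1.7667 pos [0.437  0.2938 0.2798] yaw 10.210113737596759 gap 0.05008590156997911 F [-0.0767  0.511  -0.1162]
shift cm [4.3716 5.2718 9.2802] rotvec [0.     0.0003 0.0037]
```

Request:
apply_moves([
  {"wx": 0,"wy": 0,"wz": 0,"tx": 2.2,"ty": 2.64,"tz": 0,"gripper": 5},
  {"wx": 0,"wy": 0,"wz": 0.004,"tx": 2.17,"ty": 2.63,"tz": 0,"gripper": 5},
  {"wx": 0,"wy": 0,"wz": 0,"tx": 0,"ty": 0,"tz": 0,"gripper": 5},
  {"wx": 0,"wy": 0,"wz": 0,"tx": 0,"ty": 0,"tz": 1.5,"gripper": 5},
  {"wx": 0,"wy": 0,"wz": 0,"tx": 0,"ty": 0,"tz": 2,"gripper": 5},
  {"wx": 0,"wy": 0,"wz": 0,"tx": 0,"ty": 0,"tz": 0,"gripper": 5},
])

```text
t: 2.27
tcp_pos: [0.4861, 0.2501, 0.2414]
tcp_rot: [3.128, 0.271, -0.01]
force: [-0.9, 0.8, -0.4]
finger_gap: 0.05
```

```bash
python3 -c "
from h import *
goto([.4893,.2497,.187],np.radians(10))
im,d=cap('side','side1')
h=cv2.cvtColor(im,cv2.COLOR_RGB2HSV);m=((h[...,0]<8)|(h[...,0]>172))&(h[...,1]>150)&(h[...,2]>80)
w=m[230:320,255:310];v,u=np.nonzero(w);print(u.min()+255,u.max()+255,v.min()+230,v.max()+230,u.mean()+255)
# expected: side camera top & bottom corners of grip
for z in(.206,.158): print([proj('side',[.4893+a*.985-b*.174,.2497+a*.174+b*.985,z]) for a in(-.006,.006) for b in (-.018,.018)])
cv2.imwrite('pics/c3.png',cv2.resize(im[150:390,180:360,::-1],None,fx=2.5,fy=2.5,interpolation=cv2.INTER_CUBIC))
"
```

```text
t 2.2667 pos [0.4861 0.2501 0.2414] yaw 9.901680325785737 gap 0.04999867769994127 F [-0.9038  0.8169 -0.388 ]
shift cm [0.338  0.0905 5.4393] rotvec [ 0.0009  0.0062 -0.0017]
277 285 258 294 280.90252707581226
[array([285.8385, 258.836 ]), array([286.2347, 271.8409]), array([278.2588, 258.7574]), array([278.3259, 271.7586])]
[array([285.2374, 283.6189]), array([285.5966, 297.2831]), array([277.8729, 283.5421]), array([277.9218, 297.2029])]
```

View pics/c3.png

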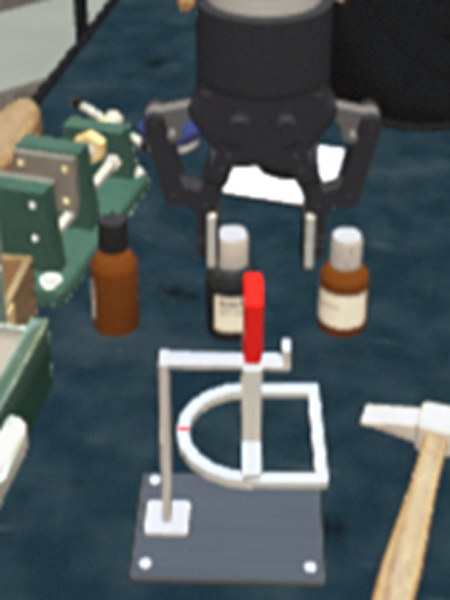

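Side view: fingers straddle the red grip. Red spans columns 277–285 against a predicted 278–286, so the two views agree to about 1.5 mm. Descending.

Request:
apply_moves([
  {"wx": 0,"wy": 0,"wz": 0,"tx": 0.2,"ty": 0,"tz": 1.5,"gripper": 5},
  {"wx": 0,"wy": 0,"wz": 0,"tx": 0,"ty": 0,"tz": 1.5,"gripper": 5},
  {"wx": 0,"wy": 0,"wz": 0,"tx": 0,"ty": 0,"tz": 1.5,"gripper": 5},
  {"wx": 0,"wy": 0,"wz": 0,"tx": 0,"ty": 0,"tz": 0.7,"gripper": 5},
  {"wx": 0,"wy": 0,"wz": 0,"tx": 0,"ty": 0,"tz": 0,"gripper": 5},
  {"wx": 0,"wy": 0,"wz": 0,"tx": 0,"ty": 0,"tz": 0,"gripper": 5},
])

```text
t: 2.82
tcp_pos: [0.4902, 0.2516, 0.1937]
tcp_rot: [-3.13, -0.27, -0.0]
force: [0.3, -0.6, 0.0]
finger_gap: 0.0496
```

```bash
python3 -c "
from h import *
goto([.490,.2497,.187],np.radians(10))"
```

```text
t 2.8167 pos [0.4902 0.2516 0.1937] yaw 9.846141097679437 gap 0.049618632464932595 F [ 0.329  -0.6475  0.0072]
shift cm [-0.0531  0.1847  0.6655] rotvec [-0.     -0.0001 -0.0027]
```

Request:
apply_moves([
  {"wx": 0,"wy": 0,"wz": 0,"tx": -0.05,"ty": 0.18,"tz": 0.6,"gripper": 5},
  {"wx": 0,"wy": 0,"wz": 0,"tx": 0,"ty": 0,"tz": 0,"gripper": 3},
  {"wx": 0,"wy": 0,"wz": 0,"tx": 0,"ty": 0,"tz": 0,"gripper": 2},
  {"wx": 0,"wy": 0,"wz": 0,"tx": 0,"ty": 0,"tz": 0,"gripper": 1.6},
  {"wx": 0,"wy": 0,"wz": 0,"tx": 0,"ty": 0,"tz": 0,"gripper": 1.4},
  {"wx": 0,"wy": 0,"wz": 0,"tx": 0,"ty": 0,"tz": 0,"gripper": 1.2},
  {"wx": 0,"wy": 0,"wz": 0,"tx": 0,"ty": 0,"tz": 0,"gripper": 0},
  {"wx": 0,"wy": 0,"wz": 0,"tx": 0,"ty": 0,"tz": 0,"gripper": 0},
  {"wx": 0,"wy": 0,"wz": 0,"tx": 0,"ty": 0,"tz": 0,"gripper": 0},
  {"wx": 0,"wy": 0,"wz": 0,"tx": 0,"ty": 0,"tz": 0,"gripper": 0},
])

```text
t: 3.65
tcp_pos: [0.4901, 0.2495, 0.1873]
tcp_rot: [-3.13, -0.268, -0.001]
force: [-0.9, 0.1, 4.0]
finger_gap: 0.0113
```

```bash
python3 -c "
from h import *
goto([.490,.2497,.207],np.radians(10))"
```

```text
t 3.65 pos [0.4901 0.2495 0.1873] yaw 9.790806998390906 gap 0.01134785393189268 F [-0.9318  0.0856  4.0161]
shift cm [-0.0081 -0.0179 -1.9676] rotvec [-0.0001 -0.0004 -0.0037]
```

Request:
apply_moves([
  {"wx": 0,"wy": 0,"wz": 0,"tx": 0,"ty": 0,"tz": -0.4,"gripper": 0},
  {"wx": 0,"wy": 0,"wz": 0,"tx": 0,"ty": 0,"tz": -0.6,"gripper": 0},
  {"wx": 0,"wy": 0,"wz": 0,"tx": 0,"ty": 0,"tz": -0.6,"gripper": 0},
  {"wx": 0,"wy": 0,"wz": 0,"tx": 0,"ty": 0,"tz": -0.4,"gripper": 0},
  {"wx": 0,"wy": 0,"wz": 0,"tx": 0,"ty": 0,"tz": 0,"gripper": 0},
  {"wx": 0,"wy": 0,"wz": 0,"tx": 0,"ty": 0,"tz": 0,"gripper": 0},
])

```text
t: 4.15
tcp_pos: [0.4903, 0.2496, 0.2073]
tcp_rot: [-3.13, -0.268, -0.001]
force: [0.6, 0.0, -1.8]
finger_gap: 0.0115
```

```bash
python3 -c "
from h import *
goto([.490-.085*.985,.2497-.085*.17,.2075],np.radians(10))
im,d=cap('side','side2')
cv2.imwrite('pics/c4.png',cv2.resize(im[180:390,200:350,::-1],None,fx=2.8,fy=2.8,interpolation=cv2.INTER_CUBIC))
"
```

```text
t 4.15 pos [0.4903 0.2496 0.2073] yaw 9.786719510421339 gap 0.011476085438721403 F [ 0.6331  0.0178 -1.8233]
shift cm [-8.5188 -0.018  -0.0223] rotvec [-0.0001 -0.0007 -0.0037]
```

View pics/c4.png

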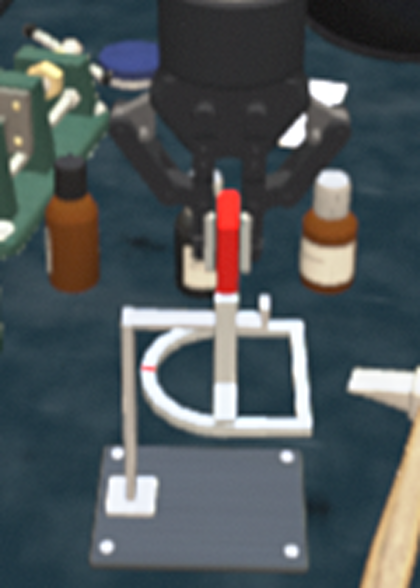

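The gauge is raised about 20 mm and level, with the lip inside the slot. Drawing it out along the hook.

Request:
apply_moves([
  {"wx": 0,"wy": 0,"wz": 0,"tx": -0.6,"ty": 0,"tz": 0,"gripper": 0},
  {"wx": 0,"wy": 0,"wz": 0,"tx": -1.2,"ty": 0,"tz": 0,"gripper": 0},
  {"wx": 0,"wy": 0,"wz": 0,"tx": -1.2,"ty": 0,"tz": 0,"gripper": 0},
  {"wx": 0,"wy": 0,"wz": 0,"tx": -1.2,"ty": 0,"tz": 0,"gripper": 0},
  {"wx": 0,"wy": 0,"wz": 0,"tx": -1.2,"ty": 0,"tz": 0,"gripper": 0},
  {"wx": 0,"wy": 0,"wz": 0,"tx": -1.2,"ty": 0,"tz": 0,"gripper": 0},
  {"wx": 0,"wy": 0,"wz": 0,"tx": -1.2,"ty": 0,"tz": 0,"gripper": 0},
  {"wx": 0,"wy": 0,"wz": 0,"tx": -1.0,"ty": 0,"tz": 0,"gripper": 0},
  {"wx": 0,"wy": 0,"wz": 0,"tx": 0,"ty": 0,"tz": 0,"gripper": 0},
  {"wx": 0,"wy": 0,"wz": 0,"tx": 0,"ty": 0,"tz": 0,"gripper": 0},
])

```text
t: 5.03
tcp_pos: [0.403, 0.2345, 0.2071]
tcp_rot: [-3.13, -0.268, -0.001]
force: [0.5, 0.3, -2.1]
finger_gap: 0.0112
```

```bash
python3 -c "
from h import *
goto([.405,.235,.33],np.radians(10))
im,d=cap('side','side3');cap('top','top3')
a=cv2.resize(im[180:390,200:350],None,fx=2.4,fy=2.4);b=cv2.imread('pics/top3.png')[180:280,150:230,::-1];b=cv2.resize(b,None,fx=5,fy=504/100)
cv2.imwrite('pics/c5.png',np.hstack([a,b])[:,:,::-1])
"
```

```text
t 5.0333 pos [0.403  0.2345 0.2071] yaw 9.803656458118638 gap 0.011164538477190046 F [ 0.4568  0.2946 -2.0566]
shift cm [  0.2073  -0.0153 -12.2935] rotvec [ 0.     -0.0003 -0.0034]
```

View pics/c5.png

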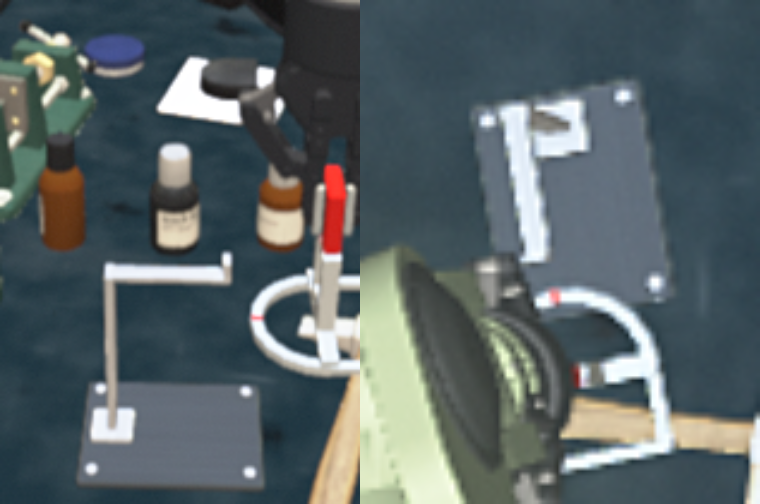

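The gauge is clear of the lip and free. Lifting, then crossing over the bottles.

Request:
apply_moves([
  {"wx": 0,"wy": 0,"wz": 0,"tx": 0,"ty": 0,"tz": -0.7,"gripper": 0},
  {"wx": 0,"wy": 0,"wz": 0,"tx": 0,"ty": 0,"tz": -1.4,"gripper": 0},
  {"wx": 0,"wy": 0,"wz": 0,"tx": 0,"ty": 0,"tz": -1.7,"gripper": 0},
  {"wx": 0,"wy": 0,"wz": 0,"tx": 0,"ty": 0,"tz": -1.7,"gripper": 0},
  {"wx": 0,"wy": 0,"wz": 0,"tx": 0,"ty": 0,"tz": -1.7,"gripper": 0},
  {"wx": 0,"wy": 0,"wz": 0,"tx": 0,"ty": 0,"tz": -1.7,"gripper": 0},
  {"wx": 0,"wy": 0,"wz": 0,"tx": 0,"ty": 0,"tz": -1.4,"gripper": 0},
  {"wx": 0,"wy": 0,"wz": 0,"tx": 0,"ty": 0,"tz": -0.7,"gripper": 0},
  {"wx": 0,"wy": 0,"wz": 0,"tx": 0,"ty": 0,"tz": 0,"gripper": 0},
])

```text
t: 5.88
tcp_pos: [0.4046, 0.2349, 0.3188]
tcp_rot: [-3.129, -0.268, -0.005]
force: [-0.2, -0.2, -1.8]
finger_gap: 0.0117
```

Request:
apply_moves([
  {"wx": 0,"wy": 0,"wz": 0,"tx": 0.05,"ty": 0.6,"tz": 0,"gripper": 0},
  {"wx": 0,"wy": 0,"wz": 0,"tx": 0.1,"ty": 1.2,"tz": 0,"gripper": 0},
  {"wx": 0,"wy": 0,"wz": 0,"tx": 0.15,"ty": 1.8,"tz": 0,"gripper": 0},
  {"wx": 0,"wy": 0,"wz": 0,"tx": 0.2,"ty": 2.4,"tz": 0,"gripper": 0},
  {"wx": 0,"wy": 0,"wz": 0,"tx": 0.2,"ty": 2.7,"tz": 0,"gripper": 0},
  {"wx": 0,"wy": 0,"wz": 0,"tx": 0.2,"ty": 2.7,"tz": 0,"gripper": 0},
  {"wx": 0,"wy": 0,"wz": 0,"tx": 0.2,"ty": 2.7,"tz": 0,"gripper": 0},
  {"wx": 0,"wy": 0,"wz": 0,"tx": 0.2,"ty": 2.7,"tz": 0,"gripper": 0},
  {"wx": 0,"wy": 0,"wz": 0,"tx": 0.2,"ty": 2.7,"tz": 0,"gripper": 0},
  {"wx": 0,"wy": 0,"wz": 0,"tx": 0.2,"ty": 2.7,"tz": 0,"gripper": 0},
])

```text
t: 6.72
tcp_pos: [0.4572, 0.0169, 0.3158]
tcp_rot: [-3.13, -0.267, 0.003]
force: [-0.3, 0.4, -1.1]
finger_gap: 0.0117
```

Request:
apply_moves([
  {"wx": 0,"wy": 0,"wz": 0.01,"tx": 0.25,"ty": 2.7,"tz": 0,"gripper": 0},
  {"wx": 0,"wy": 0,"wz": 0.01,"tx": 0.25,"ty": 2.7,"tz": 0,"gripper": 0},
  {"wx": 0,"wy": 0,"wz": 0.01,"tx": 0.25,"ty": 2.7,"tz": 0,"gripper": 0},
  {"wx": 0,"wy": 0,"wz": 0.01,"tx": 0.25,"ty": 2.7,"tz": 0,"gripper": 0},
  {"wx": 0,"wy": 0,"wz": 0,"tx": 0.25,"ty": 2.7,"tz": 0,"gripper": 0},
  {"wx": 0,"wy": 0,"wz": 0,"tx": 0.25,"ty": 2.7,"tz": 0,"gripper": 0},
  {"wx": 0,"wy": 0,"wz": 0,"tx": 0.2,"ty": 2.4,"tz": 0,"gripper": 0},
  {"wx": 0,"wy": 0,"wz": 0,"tx": 0.1,"ty": 1.8,"tz": 0,"gripper": 0},
  {"wx": 0,"wy": 0,"wz": 0,"tx": 0,"ty": 1.2,"tz": 0,"gripper": 0},
  {"wx": 0,"wy": 0,"wz": 0,"tx": 0,"ty": 0.6,"tz": 0,"gripper": 0},
])

```text
t: 7.55
tcp_pos: [0.5067, -0.2001, 0.3156]
tcp_rot: [-3.134, -0.202, 0.003]
force: [-0.1, -1.1, -2.7]
finger_gap: 0.0115
```

```bash
python3 -c "
from h import *
goto([.5375,-.288,.20],.13)"
```

```text
t 7.55 pos [ 0.5067 -0.2001  0.3156] yaw 7.386915876051475 gap 0.011493837007658811 F [-0.129  -1.1429 -2.6927]
shift cm [ 1.9461  9.1267 11.5504] rotvec [-0.001   0.0019 -0.0011]
```

Request:
apply_moves([
  {"wx": 0,"wy": 0,"wz": 0,"tx": 0.2,"ty": 0.9,"tz": 0,"gripper": 0},
  {"wx": 0,"wy": 0,"wz": 0,"tx": 0.4,"ty": 1.8,"tz": 0,"gripper": 0},
  {"wx": 0,"wy": 0,"wz": 0,"tx": 0.5,"ty": 2.3,"tz": 0,"gripper": 0},
  {"wx": 0,"wy": 0,"wz": 0,"tx": 0.4,"ty": 1.9,"tz": 0,"gripper": 0},
  {"wx": 0,"wy": 0,"wz": 0,"tx": 0.2,"ty": 1.0,"tz": 0,"gripper": 0},
  {"wx": 0,"wy": 0,"wz": 0,"tx": 0.1,"ty": 0.4,"tz": 0,"gripper": 0},
  {"wx": 0,"wy": 0,"wz": 0,"tx": 0,"ty": 0,"tz": 0,"gripper": 0},
  {"wx": 0,"wy": 0,"wz": 0,"tx": 0,"ty": 0,"tz": 0,"gripper": 0},
])

```text
t: 8.22
tcp_pos: [0.5356, -0.2774, 0.3168]
tcp_rot: [-3.134, -0.206, 0.001]
force: [-0.3, -0.1, -1.8]
finger_gap: 0.0112
```

```bash
python3 -c "
from h import *
goto([.5375,-.288,.20],.13)
im,d=cap('side','side4');cap('top','top4')
a=cv2.resize(im[90:330,200:380],None,fx=2.4,fy=2.4);b=cv2.imread('pics/top4.png')[150:260,325:425,::-1];b=cv2.resize(b,None,fx=3.6,fy=576/110)
cv2.imwrite('pics/c6.png',np.hstack([a,b])[:,:,::-1])
"
```

```text
t 8.2167 pos [ 0.5356 -0.2774  0.3168] yaw 7.535369331919175 gap 0.011205099015224176 F [-0.3396 -0.0555 -1.782 ]
shift cm [ 0.052   1.0839 11.6793] rotvec [-0.0011  0.0005  0.0015]
```

View pics/c6.png

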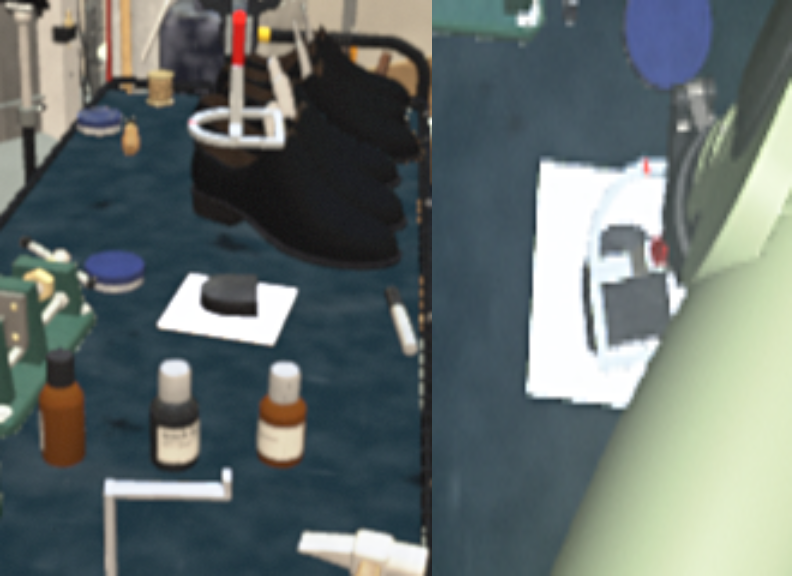

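Bottles are undisturbed and the heel is untouched; the gauge hangs level above the card. Part descent next.

Request:
apply_moves([
  {"wx": 0,"wy": 0,"wz": 0,"tx": 0.05,"ty": 0.5,"tz": 0.7,"gripper": 0},
  {"wx": 0,"wy": 0,"wz": 0,"tx": 0,"ty": 0.58,"tz": 1.4,"gripper": 0},
  {"wx": 0,"wy": 0,"wz": 0,"tx": 0,"ty": 0,"tz": 2.0,"gripper": 0},
  {"wx": 0,"wy": 0,"wz": 0,"tx": 0,"ty": 0,"tz": 2.4,"gripper": 0},
  {"wx": 0,"wy": 0,"wz": 0,"tx": 0,"ty": 0,"tz": 2.4,"gripper": 0},
  {"wx": 0,"wy": 0,"wz": 0,"tx": 0,"ty": 0,"tz": 2.0,"gripper": 0},
  {"wx": 0,"wy": 0,"wz": 0,"tx": 0,"ty": 0,"tz": 1.4,"gripper": 0},
  {"wx": 0,"wy": 0,"wz": 0,"tx": 0,"ty": 0,"tz": 0.7,"gripper": 0},
  {"wx": 0,"wy": 0,"wz": 0,"tx": 0,"ty": 0,"tz": 0.3,"gripper": 0},
  {"wx": 0,"wy": 0,"wz": 0,"tx": 0,"ty": 0,"tz": 0,"gripper": 0},
])

```text
t: 9.15
tcp_pos: [0.5376, -0.2888, 0.1837]
tcp_rot: [-3.134, -0.206, 0.001]
force: [0.2, -0.1, -2.0]
finger_gap: 0.0113
```

Request:
apply_moves([
  {"wx": 0,"wy": 0,"wz": 0,"tx": 0,"ty": 0,"tz": 0,"gripper": 0},
  {"wx": 0,"wy": 0,"wz": 0,"tx": 0,"ty": 0,"tz": 0,"gripper": 0},
])

```text
t: 9.32
tcp_pos: [0.5385, -0.2895, 0.1853]
tcp_rot: [3.133, 0.205, 0.003]
force: [0.2, -0.3, -1.6]
finger_gap: 0.0113
```

```bash
python3 -c "
from h import *
goto([.5375,-.288,.16],.13)
im,d=cap('side','side5');cap('top','top5')
a=cv2.resize(im[110:220,250:350],None,fx=4,fy=4,interpolation=cv2.INTER_CUBIC);b=cv2.imread('pics/top5.png')[165:240,340:415,::-1];b=cv2.resize(b,(400,440),interpolation=cv2.INTER_CUBIC)
cv2.imwrite('pics/c7.png',np.hstack([a,b])[:,:,::-1])
"
```

```text
t 9.3167 pos [ 0.5385 -0.2895  0.1853] yaw 7.50236365089788 gap 0.011281941805801372 F [ 0.215  -0.2512 -1.64  ]
shift cm [-0.0851 -0.1665  2.525 ] rotvec [ 0.0015 -0.0017  0.0009]
```

View pics/c7.png

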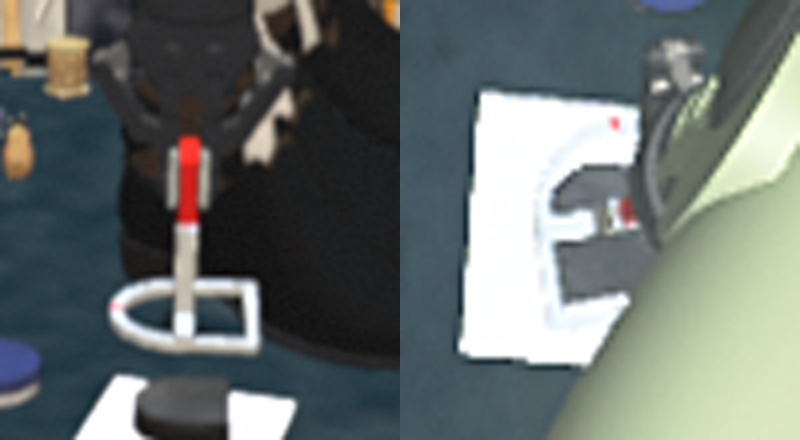

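```bash
cat >> h.py <<'E'
def outline(o,yaw,w=.048,h=.007):
    a=np.linspace(-np.pi/2,np.pi/2,61); xy=np.vstack([np.c_[w*np.cos(a),w*np.sin(a)],[[-w,w],[-w,-w]]])
    c,s=np.cos(yaw),np.sin(yaw); xy=xy@np.array([[c,s],[-s,c]])
    return np.vstack([np.c_[xy+o[:2],np.full(len(xy),o[2]+k)] for k in(0,h)])
def check(tag_s,tag_t,dmax=.03):
    s=arm.get_state();p=s['tcp_pos'];M=R.from_rotvec(s['tcp_rot']).as_matrix();yaw=np.arctan2(M[1,0],M[0,0]);o=p-[0,0,.1]
    print('tcp',p,np.degrees(yaw),'tilt deg',np.degrees(M[:2,2]))
    W=world('side',np.load(f'pics/{tag_s}.npy'));im=cv2.imread(f'pics/{tag_s}.png');g=im.min(2)
    q=W-o
    m=(np.abs(q[...,0])<.06)&(np.abs(q[...,1])<.06)&(q[...,2]>-.008)&(q[...,2]<.014)&(g>90)
    v,u=np.nonzero(m);E=np.array([proj('side',k) for k in outline(o,yaw)])
    print('side frame u',u.min(),u.max()+0,'v',v.min(),v.max(),'pred',E.min(0),E.max(0))
    f=W[m];f=f[f[:,2]>o[2]-.01];A=np.c_[f[:,:2]-o[:2],np.ones(len(f))];co=np.linalg.lstsq(A,f[:,2],rcond=None)[0];print('plane slope deg',np.degrees(co[:2]),'z at o',co[2],'n',len(f))
    hs=lambda i:(lambda h:((h[...,0]<10)|(h[...,0]>170))&(h[...,1]>60)&(h[...,2]>120))(cv2.cvtColor(i,cv2.COLOR_BGR2HSV))
    r=hs(im)
    mk=o+[.048*np.cos(yaw),.048*np.sin(yaw),.0035];e=proj('side',mk).astype(int)
    vv,uu=np.nonzero(r[e[1]-8:e[1]+9,e[0]-8:e[0]+9]);print('side mark',uu.mean()+e[0]-8,vv.mean()+e[1]-8,'pred outer',proj('side',mk))
    t=cv2.imread(f'pics/{tag_t}.png');rt=hs(t);mk=o+[.0445*np.cos(yaw),.0445*np.sin(yaw),.007];e=proj('top',mk).astype(int)
    vv,uu=np.nonzero(rt[e[1]-8:e[1]+9,e[0]-8:e[0]+9]);print('top mark',uu.mean()+e[0]-8,vv.mean()+e[1]-8,'pred mid',proj('top',mk),len(uu))
    if len(uu): print('mark world',ray('top',uu.mean()+e[0]-8,vv.mean()+e[1]-8,o[2]+.007),'pred',mk)
E
python3 -c "
from h import *
check('side5','top5')
# original gauge pose, same check against first pictures
o=np.array([.490,.2497,.0873-.0])
E=np.array([proj('side',k) for k in outline(o-[0,0,0.001],.171)]);print('orig pred',E.min(0),E.max(0))
W=world('side',np.load('pics/side0.npy'));im=cv2.imread('pics/side0.png');q=W-o
m=(np.abs(q[...,0])<.06)&(np.abs(q[...,1])<.06)&(q[...,2]>-.008)&(q[...,2]<.014)&(im.min(2)>90);v,u=np.nonzero(m);print(u.min(),u.max(),v.min(),v.max())
# heel in side view
H=np.array([proj('side',k) for k in outline(np.array([.5377,-.288,.003]),.13,.034,.021)]);print('heel pred',H.min(0),H.max(0))
W=world('side',np.load('pics/side0.npy'));q=W-[.5377,-.288,.0]
m=(np.abs(q[...,0])<.045)&(np.abs(q[...,1])<.05)&(im.max(2)<120)&(q[...,2]<.035);v,u=np.nonzero(m);print('heel',u.min(),u.max(),v.min(),v.max())
"
```

```text
tcp [ 0.5384 -0.2895  0.1851] 7.4969095654209355 tilt deg [ 0.0931 -0.0656]
side frame u 278 314 v 181 198 pred [278.417  179.9182] [315.2298 198.0571]
plane slope deg [0.1711 0.3737] z at o 0.09050343294328052 n 291
side mark 277.5 186.0 pred outer [278.4484 187.9227]
top mark 380.0 185.5 pred mid [380.0056 185.58  ] 2
mark world [ 0.5827 -0.2836  0.0921] pred [ 0.5825 -0.2837  0.0921]
orig pred [251.6479 303.6252] [311.2502 345.8879]
244 310 301 345
heel pred [283.2938 204.7192] [308.7128 223.5925]
heel 284 306 205 221
```

```bash
python3 -c "
from h import *
def fit(p,l):
    x,e=dfit(p,.034,.034);r=cv2.minAreaRect((p*1000).astype(np.float32));print(l,x,e,r,p.min(0),p.max(0))
for hi in(165,182,200): fit(heelfit('top','top0',(354,186,397,226),hi=hi),hi)
H=np.array([proj('top',k) for k in outline(np.array([.5377,-.288,.003]),.13,.034,.021)]).astype(np.float32)
h=cv2.convexHull(H)[:,0]; h=np.vstack([np.linspace(a,b,20) for a,b in zip(h,np.roll(h,-1,0))])
fit(np.array([ray('top',*k,.024)[:2] for k in h]),'model at .5377 -.288 .13')
"
```

```text
165 [ 0.5376 -0.2881  0.1273] 0.0013296505034381468 ((537.2319946289062, -288.09539794921875), (65.9558334350586, 68.5228271484375), 7.404166221618652) [ 0.501  -0.3254] [ 0.5692 -0.2549]
182 [ 0.5375 -0.2881  0.1281] 0.0010914196449253065 ((537.0335693359375, -288.1007385253906), (66.58984375, 68.985107421875), 7.516097545623779) [ 0.5004 -0.3261] [ 0.5692 -0.2549]
200 [ 0.5374 -0.2882  0.1289] 0.0007438821417190772 ((537.2235107421875, -288.0809631347656), (67.42520141601562, 69.89604949951172), 7.566556453704834) [ 0.5003 -0.3261] [ 0.57   -0.2542]
model at .5377 -.288 .13 [ 0.5381 -0.2867  0.1146] 0.0009643569849266538 ((537.2678833007812, -286.3728332519531), (68.43496704101562, 71.33906555175781), 7.4484429359436035) [ 0.4987 -0.3261] [ 0.5717 -0.2508]
```

Request:
apply_moves([
  {"wx": 0,"wy": 0,"wz": 0,"tx": -0.1,"ty": 0,"tz": 0.4,"gripper": 0},
  {"wx": 0,"wy": 0,"wz": 0,"tx": 0,"ty": 0,"tz": 0.8,"gripper": 0},
  {"wx": 0,"wy": 0,"wz": 0,"tx": 0,"ty": 0,"tz": 0.9,"gripper": 0},
  {"wx": 0,"wy": 0,"wz": 0,"tx": 0,"ty": 0,"tz": 0.8,"gripper": 0},
  {"wx": 0,"wy": 0,"wz": 0,"tx": 0,"ty": 0,"tz": 0.6,"gripper": 0},
  {"wx": 0,"wy": 0,"wz": 0,"tx": 0,"ty": 0,"tz": 0.3,"gripper": 0},
  {"wx": 0,"wy": 0,"wz": 0,"tx": 0,"ty": 0,"tz": 0.2,"gripper": 0},
  {"wx": 0,"wy": 0,"wz": 0,"tx": 0,"ty": 0,"tz": 0,"gripper": 0},
  {"wx": 0,"wy": 0,"wz": 0,"tx": 0,"ty": 0,"tz": 0,"gripper": 0},
  {"wx": 0,"wy": 0,"wz": 0,"tx": 0,"ty": 0,"tz": 0,"gripper": 0},
])

```text
t: 10.25
tcp_pos: [0.5371, -0.2894, 0.1444]
tcp_rot: [3.134, 0.205, 0.001]
force: [0.2, -1.1, -1.3]
finger_gap: 0.0112
```

```bash
python3 -c "
from h import *
goto([.5375,-.2893,.135],.131)"
```

```text
t 10.25 pos [ 0.5371 -0.2894  0.1444] yaw 7.498424755038893 gap 0.011197708843724744 F [ 0.2173 -1.128  -1.3116]
shift cm [ 0.0402 -0.0031  0.9387] rotvec [ 0.0005 -0.0006 -0.0001]
```

Request:
apply_moves([
  {"wx": 0,"wy": 0,"wz": 0,"tx": 0,"ty": 0,"tz": 0.3,"gripper": 0},
  {"wx": 0,"wy": 0,"wz": 0,"tx": 0,"ty": 0,"tz": 0.3,"gripper": 0},
  {"wx": 0,"wy": 0,"wz": 0,"tx": 0,"ty": 0,"tz": 0.2,"gripper": 0},
  {"wx": 0,"wy": 0,"wz": 0,"tx": 0,"ty": 0,"tz": 0.1,"gripper": 0},
  {"wx": 0,"wy": 0,"wz": 0,"tx": 0,"ty": 0,"tz": 0,"gripper": 0},
  {"wx": 0,"wy": 0,"wz": 0,"tx": 0,"ty": 0,"tz": 0,"gripper": 0},
  {"wx": 0,"wy": 0,"wz": 0,"tx": 0,"ty": 0,"tz": 0,"gripper": 0},
  {"wx": 0,"wy": 0,"wz": 0,"tx": 0,"ty": 0,"tz": 0,"gripper": 0},
  {"wx": 0,"wy": 0,"wz": 0,"tx": 0,"ty": 0,"tz": 0,"gripper": 0},
  {"wx": 0,"wy": 0,"wz": 0,"tx": 0,"ty": 0,"tz": 0,"gripper": 0},
])

```text
t: 11.08
tcp_pos: [0.5368, -0.2893, 0.1351]
tcp_rot: [3.135, 0.205, 0.0]
force: [-0.9, 0.1, -2.7]
finger_gap: 0.0113
```

```bash
python3 -c "
from h import *
goto([.5375,-.2893,.135],.131)
im,d=cap('side','side6');cap('top','top6')
check('side6','top6')
a=cv2.resize(im[130:240,250:350],None,fx=4,fy=4,interpolation=cv2.INTER_CUBIC);b=cv2.imread('pics/top6.png')[165:240,340:415,::-1];b=cv2.resize(b,(400,440),interpolation=cv2.INTER_CUBIC)
cv2.imwrite('pics/c8.png',np.hstack([a,b])[:,:,::-1])
"
```

```text
t 11.0833 pos [ 0.5368 -0.2893  0.1351] yaw 7.490220096042041 gap 0.011321250487730332 F [-0.8816  0.0831 -2.6771]
shift cm [0.0661 0.0116 0.0109] rotvec [ 0.0002 -0.0002 -0.0003]
tcp [ 0.5368 -0.2892  0.1351] 7.493351528824073 tilt deg [ 0.0043 -0.0044]
side frame u 278 313 v 197 215 pred [278.7252 196.4949] [314.8787 215.4027]
plane slope deg [-0.0596  0.4127] z at o 0.039869305181885216 n 302
side mark nan nan pred outer [278.7559 204.8524]
top mark 376.5 188.0 pred mid [376.819  187.9277] 2
mark world [ 0.5807 -0.2825  0.0421] pred [ 0.5809 -0.2834  0.0421]h.py:53: RuntimeWarning: Mean of empty slice.
  vv,uu=np.nonzero(r[e[1]-8:e[1]+9,e[0]-8:e[0]+9]);print('side mark',uu.mean()+e[0]-8,vv.mean()+e[1]-8,'pred outer',proj('side',mk))
  ret = ret.dtype.type(ret / rcount)
```

View pics/c8.png

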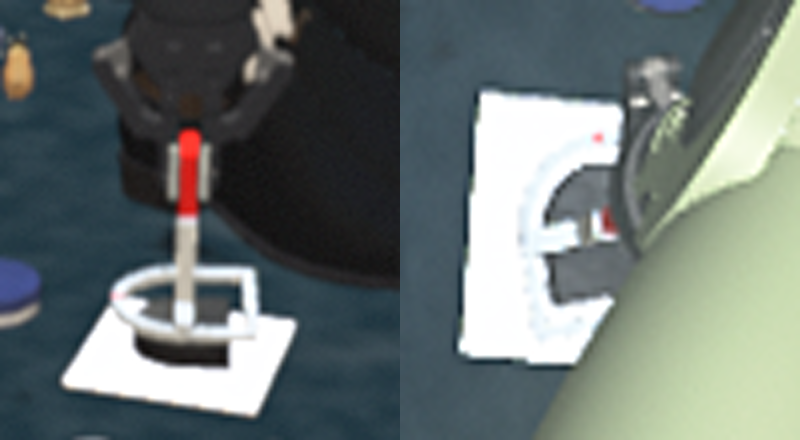

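```bash
python3 -c "
from h import *
goto([.5375,-.2893,.135],.131)
print(np.abs(arm.get_state()['joint_vel']).max())
print(arm.hand_in())"
```

```text
t 11.1833 pos [ 0.5368 -0.2892  0.1351] yaw 7.493351528824073 gap 0.011312914229174435 F [ 0.1309 -0.0479 -2.4827]
shift cm [0.0679 0.0152 0.0051] rotvec [ 0.0001 -0.0001 -0.0002]
0.0010380874546542748
the job is handed in; nothing more can be done
None
```

The gauge is off its hook and held over the heel block, still in the gripper. I handed the job in at 11.2 s. It was raised 20 mm, drawn about 88 mm along the hook, then lifted to about 0.21 m underside height and carried over the bottles.

**Last checks before hand-in:**
- **Position:** the TCP was at (0.537, −0.289, 0.135). My heel estimate is (0.5375, −0.289), so the centring error is about 1 mm or less by my measurements. Both views agree to within about 1 mm.
- **Height:** the underside should be 10 to 11 mm above the block. This rests on the nominal hook height and on where I gripped, not on a direct measurement.
- **Orientation:** the tool tilt was under 0.01° and the yaw 7.5°, matching the block, with the round sides together. A plane fitted to the frame in the depth picture showed up to 0.4° of slope, which I took to be noise.
- **Grip:** the finger opening stayed steady at 11.3 mm, with a load of about 2.5 N, and the arm was still.
- **Scene:** the bottles stood undisturbed after the crossing, and I did not picture them again after that. The block looked unmoved in the last views.

**What failed or disagreed:**
- The red mark could not be found in the final side view. The top view put it within about 1 mm of where it was expected.
- The block's outline in the top picture was slightly biased by its visible side face. I corrected the target by about 1.5 mm for that.
- My first two move calls were refused because the rows lacked some keys; nothing moved.

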